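# Find the stamped ring crate and push it to dispatch

### The arm

A 6-joint arm with a two-finger parallel gripper is mounted at the origin on the work surface. World frame = base frame: x ahead of the robot, y to its left, z up, the work surface at z = 0. Lengths are in m, angles in rad, forces in N, time in s.
With the tool pointing down it reaches from about 0.275 to 1 m from the base axis. Payload 8.4 kg.
Tool frame: the origin (TCP) lies on the centre line of the jaws, within the pads' length; the fingertips stand 17 mm ahead of it and the grasp point (between the pads) lies 2 mm behind it (bot.tcp_to_tips is the y of the fingertips in the tool frame, in m); y points along the fingers, z is the direction in which the jaws open and shut, and the axes are right-handed (so a half turn about y gives the same grasp; the last joint's range is limited). The gripper opens to 85 mm and grips with 20 to 120 N. Pads are 22 mm wide; open, the fingers measure 114 mm over their backs; the gripper's body (76 mm by 85 mm) begins 54 mm behind the grasp point. The pads swing forward as they close: fully open they stand 13 mm farther back than shut.
Start: joints at [-1.237, 0.353, 1.633, -0, 1.155, -0.002], TCP at [0.206, -0.59, 0.248] pointing down, gripper open.
Joint ranges: [-2.63, 2.63], [-0.92, 2.1], [0.06, 2.66], [-1.3, 4.44], [0, 2.69], [-3.02, 3.02]. Speed limits (rad/s): [2.22, 2.22, 2.79, 3.14, 3.14, 3.14].

### API

Orientations are given as a unit quaternion [x, y, z, w].
In Python, from workcell import bot, hand, kinematics, get_obs, vision, hand_in gives the robot as it stands. The module is installed in compiled form; this text tells all that it offers. Calls block until the motion is done:
- bot.reach(position, orientation): joint-space move of the TCP to a pose.
- bot.servo_line(position, ori=None, velocity=0.15): straight line of the TCP; ori=None keeps the orientation; velocity is the mean speed in m/s.
- bot.goto_joints(angles): joint-space move.
- hand.move_gripper(opening, strength=None): finger opening in m; strength is the grip in N (None keeps the last); returns when the fingers have stopped.
- bot.dwell(seconds).
- kinematics.solve_ik(position, orientation): joint angles nearest the present ones, or None.
- get_obs(): the state.
- vision.read_camera(name): name is "side" or "top" or "wrist"; returns a dict with "frame" (384x512x3 uint8, red, green, blue), "intrinsics" (3x3 intrinsics, pixels), "dist" ([k1, k2, p1, p2, k3] as OpenCV has them; the pictures are not rectified), "view" (4x4, takes a point from world to camera coordinates). Camera axes: x right, y down, z forward; pixel columns grow to the right and rows downward; lengths in m; the calibration is good to about 2 mm. A picture is of the moment at which its call begins. There is no depth.
A pose or a line that the arm cannot do raises bot.IKError and nothing moves.
- hand_in(): hands the job in, once; it reports no verdict.
The state is a dict: "time_s": time; "joint_pos": joint angles; "joint_vel": joint speeds; "joint_efforts": joint torques, N m; "position": TCP position; "orientation": TCP orientation; "wrist_force": force on the tool from outside, world axes, zero at the start; "ft_torque": the same for the moment, N m; "gripper_width": finger opening in m.
Only numpy, scipy, OpenCV 4.12 (cv2) and the standard library are available. Lean on these libraries where they do the work, as an engineer would, in place of code of your own. Each camera call takes 0.05 s, during which the arm holds its last target.

### The job

Of the two white ring crates standing at the steel rail, one carries a round red inspection stamp under its base: check first the crate on the robot's left, then the one on its right, by tipping each with the fingers towards the rail over its bottom edge there until its base can be seen well from the far side of the bench (about 60 degrees), holding it there for a second, and easing it back down flat without letting it drop. Then push the stamped crate along the bench, away from the rail, until the whole crate stands just past the yellow dispatch line (its near side within a few centimetres of it), flat and roughly square to it. Leave the other crate at the rail and everything else where it is; never lift a crate off the bench or tip it right over.

Things in the scene. Friction and masses are not known exactly. Their poses are not given: they have to be found in the camera images.
- crate_stamped: The crate with the stamp: open white crate, 120 deep (x) x 130 wide (y) x 80 mm high, flat 4 mm walls, rings on a black insert 43 mm up; 0.35-0.65 kg, centre of mass central, 18 mm up. Origin at the centre of its underside, x away from the rail, y left, z up. Base plate set 3 mm up inside the walls. The stamp, under the base, is a solid red disc 80 mm across with a white tick.
- crate_plain: The crate without a stamp, otherwise identical: open white crate, 120 deep (x) x 130 wide (y) x 80 mm high, flat 4 mm walls, rings on a black insert 43 mm up; 0.35-0.65 kg, centre of mass central, 18 mm up. Origin at the centre of its underside, x away from the rail, y left, z up. Base plate set 3 mm up inside the walls. Which of the two stands on the left varies.
- crate_stamped_near (a point): Middle of the stamped crate's near bottom edge (60 mm from its origin towards the rail)
- crate_plain_near (a point): Middle of the plain crate's near bottom edge (60 mm from its origin towards the rail)
- rail: Steel bar on the bench, 30 mm deep (x), 460 long (y), 6 high, on the near side of the crates, which start 2 to 8 mm from it: it stops them sliding when tipped. Origin on the bench, middle of its far edge (facing the crates); x away from the robot and crate-ward, 11 to 26 deg to the right. A crate pushed high on its far wall turns over its near bottom edge at the bar; let go below about 70 degrees it falls back flat.
- dispatch_line: Yellow tape line on the bench, 25 mm wide (x), 560 mm long (y), flat, beyond the crates. Origin at the middle of the tape; x points across the line away from the rail, square to the tape, which is parallel to the rail within 4 degrees; past the line the bench is clear for the crate.
- tweezers: Bystander, loose: brass tweezers, 155 x 20 x 7 mm, lying in the gap between the crates; origin under the middle
- flux_jar: Bystander, loose: small jar with white cap, 42 mm across, 55 mm tall, standing left of the left crate; origin under its centre
- bowl: Bystander, loose: steel bowl, 132 mm across, 55 mm tall; origin under its centre
- third_hand: Bystander, loose: soldering clamp stand: steel foot 62 mm across, brass post and arm to 125 mm high; origin under the foot's centre
- solder_board: Bystander, loose: white ceramic soldering board on four feet, 150 x 200 x 50 mm (70 mm with the work lying on it), on the right; origin under its centre
- torch: Bystander, loose: red gas can 66 mm across with a blow torch on top, 262 mm tall, far left; origin under the can's centre
- carton: Bystander, loose: brown carton, 100 x 140 x 70 mm, far left beyond the line; origin under its centre
- ring_clamp: Bystander, loose: wooden ring clamp, 110 mm long, 28 mm thick, lying right of the right crate; origin under its middle
Not all that is in view belongs to the job. What is shaped like the crate_plain but blue, pink or purple is not meant.

How it is judged:
By the outcome, as a careful person would: the job done as asked, in the order asked, and still so for the second after the job is handed in, with the robot touching nothing.
It also fails if it takes over 72 s, if anything falls off the work surface, if the arm or the gripper's body presses on something with over 40 N, if the wrist force passes 120 N, or if a joint passes its speed limit or range.

## Working session

There is one attempt and no reset: what is moved stays moved. The work goes in short steps, each a Python script; the robot and the scene stay as the last script left them, time stands still between calls to the robot, and variables do not carry over. Pictures are saved under pics/ and viewed, and the job is handed in when it is done.

```bash
mkdir -p pics; ls
python3 - <<'E'
from workcell import bot, hand, kinematics, get_obs, vision
import cv2,numpy as np
o=get_obs();print(o['time_s'],o['position'],o['orientation'],bot.tcp_to_tips)
for n in['side','top','wrist']:
    r=vision.read_camera(n);cv2.imwrite(f'pics/{n}0.png',r['frame'][:,:,::-1])
    v=np.array(r['view']);print(n,(-v[:3,:3].T@v[:3,3]).round(3),v[2,:3].round(3),np.array(r['intrinsics']).round(1).tolist(),r['dist'])
    np.savez(f'{n}0.npz',**r)
E
```

```text
pics
0.0 [ 0.20582361 -0.58965563  0.24754984] [-0.11823131  0.69765512 -0.69667423  0.11808346] 0.017
side [0.314 1.277 0.78 ] [ 0.096 -0.843 -0.53 ] [[446.5, 0.0, 260.1], [0.0, 446.5, 193.7], [0.0, 0.0, 1.0]] [0.06058159 0.         0.         0.         0.        ]
top [0.394 0.08  1.313] [ 0.047 -0.012 -0.999] [[358.6, 0.0, 257.0], [0.0, 358.6, 193.7], [0.0, 0.0, 1.0]] [0.01161951 0.         0.         0.         0.        ]
wrist [ 0.272 -0.567  0.373] [-0.263 -0.09  -0.961] [[312.9, 0.0, 255.6], [0.0, 312.9, 186.3], [0.0, 0.0, 1.0]] [0.01497489 0.         0.         0.         0.        ]
```

View pics/top0.png

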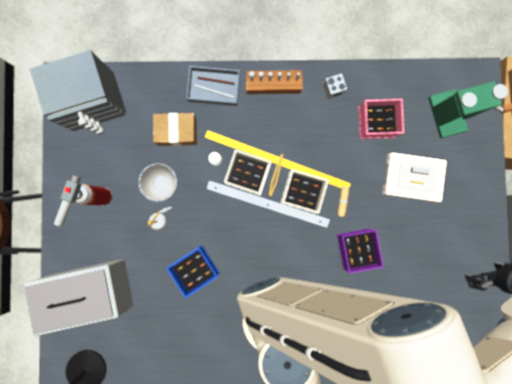

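View pics/side0.png

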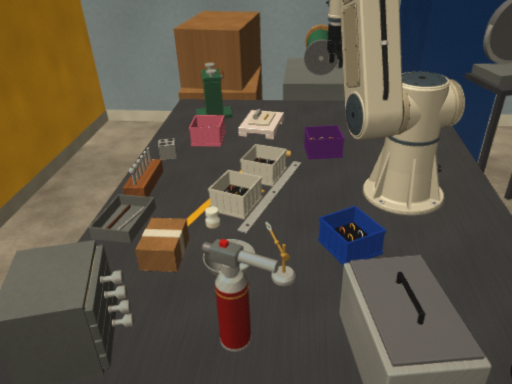

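View pics/wrist0.png

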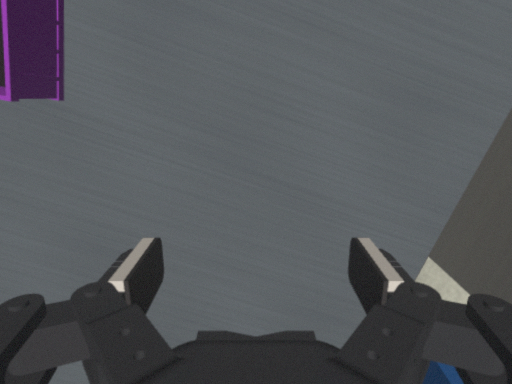

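```bash
cat > h.py <<'E'
import numpy as np,cv2
def load(n): return dict(np.load(n+'.npz'))
def ray(r,uv,z):
    uv=np.asarray(uv,float).reshape(-1,1,2)
    p=cv2.undistortPoints(uv,r['intrinsics'],r['dist']).reshape(-1,2)
    V=r['view'];R=V[:3,:3];c=-R.T@V[:3,3]
    d=np.c_[p,np.ones(len(p))]@R
    return c+d*((z-c[2])/d[:,2])[:,None]
def proj(r,P):
    V=r['view'];rv=cv2.Rodrigues(V[:3,:3])[0]
    return cv2.projectPoints(np.asarray(P,float).reshape(-1,1,3),rv,V[:3,3],r['intrinsics'],r['dist'])[0].reshape(-1,2)
E
python3 - <<'E'
from h import *
r=load('top0');f=r['frame']
c=f[115:235,190:370];cv2.imwrite('pics/topcrop.png',cv2.resize(c[:,:,::-1],None,fx=4.4,fy=4.4,interpolation=cv2.INTER_CUBIC))
hsv=cv2.cvtColor(f,cv2.COLOR_RGB2HSV)
m=cv2.inRange(hsv,(20,120,140),(32,255,255))
n,l,s,ce=cv2.connectedComponentsWithStats(m)
for i in range(1,n):
    if s[i,4]>30: print('yel',s[i],ce[i])
m=cv2.inRange(hsv,(0,0,150),(180,60,255));m[:115]=0;m[240:]=0;m[:,:190]=0;m[:,370:]=0
n,l,s,ce=cv2.connectedComponentsWithStats(m)
for i in range(1,n):
    if s[i,4]>30:
        q=np.argwhere(l==i)[:,::-1].astype(np.float32);rc=cv2.minAreaRect(q);print('wh',s[i],ce[i],rc)
from workcell import bot,kinematics,get_obs
from scipy.spatial.transform import Rotation as Ro
o=get_obs();R=Ro.from_quat(o['orientation']).as_matrix();print(R.round(3))
w=load('wrist0');V=w['view'];cc=-V[:3,:3].T@V[:3,3]
print('cam in tool',R.T@(cc-o['position']),'axis',R.T@V[2,:3],'up',-R.T@V[1,:3])
E
```

```text
yel [ 205  131  146   65 1151] [273.55256299 159.81320591]
wh [ 206  149  124   79 2368] [271.24577703 194.37668919] ((273.3500061035156, 186.45001220703125), (128.70469665527344, 47.43416976928711), 18.434946060180664)
wh [208 151  14  15 169] [214.49112426 158.04142012] ((214.5, 158.0), (14.0, 13.0), 90.0)
[[-0.944 -0.     0.33 ]
 [-0.33   0.001 -0.944]
 [ 0.    -1.    -0.001]]
cam in tool [-0.06978547 -0.12499825 -0.00031377] axis [ 2.77815285e-01  9.60634436e-01 -3.84390226e-04] up [-9.60634512e-01  2.77815279e-01 -6.98554777e-05]
```

View pics/topcrop.png

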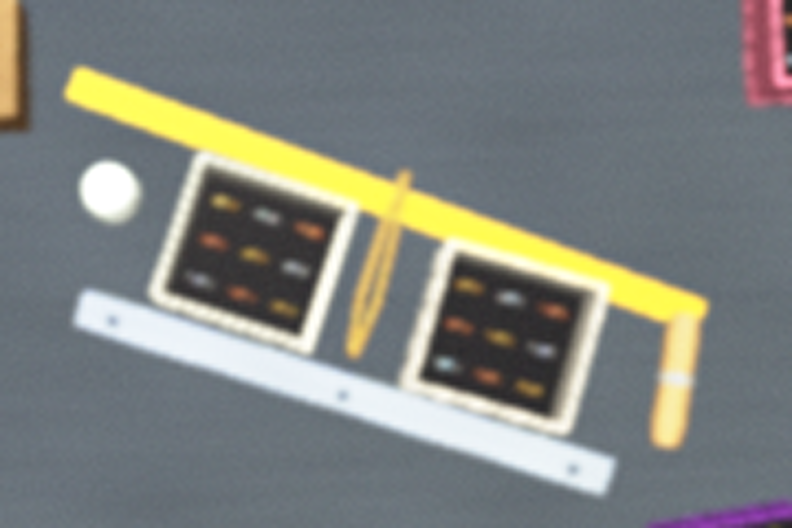

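```bash
cat > meas.py <<'E'
from h import *
r=load('top0')
T=lambda L:(np.array(L,float)+.5)/4.4-.5+[190,115]
Q={'L':([(203,152),(356,208),(305,352),(153,297)],.08),'R':([(447,240),(608,288),(562,435),(403,385)],.08),
'rail':([(82,292),(615,460),(605,495),(75,325)],.006),'line':([(77,67),(708,300),(700,328),(67,97)],0),
'tw':([(405,172),(355,357)],.004),'clamp':([(700,320),(665,315),(652,440),(682,445)],.028),'jar':([(110,192)],.055)}
for k,(L,z) in Q.items():
    P=ray(r,T(L),z)[:,:2]
    print(k,P.round(3).tolist(),'mean',P.mean(0).round(4))
    if len(P)==4:
        e=np.roll(P,-1,0)-P;print('  len',np.linalg.norm(e,axis=1).round(4),'x-dir deg', [round(float(a),1) for a in ((np.degrees(np.arctan2(e[0,1],e[0,0]))+90),(np.degrees(np.arctan2(-e[1,1],-e[1,0]))),(np.degrees(np.arctan2(-e[2,1],-e[2,0]))+90),(np.degrees(np.arctan2(e[3,1],e[3,0]))))])
E
python3 meas.py
```

```text
L [[0.607, 0.137], [0.562, 0.017], [0.449, 0.059], [0.494, 0.177]] mean [0.5279 0.0976]
  len [0.1281 0.1202 0.1265 0.1207] x-dir deg [-21.0, -20.4, -20.8, -19.6]
R [[0.535, -0.054], [0.496, -0.18], [0.381, -0.141], [0.422, -0.017]] mean [ 0.4585 -0.0978]
  len [0.1318 0.121  0.1302 0.1191] x-dir deg [-17.5, -18.7, -18.3, -17.9]
rail [[0.505, 0.242], [0.359, -0.197], [0.33, -0.188], [0.477, 0.248]] mean [0.4178 0.026 ]
  len [0.4629 0.0301 0.4605 0.028 ] x-dir deg [-18.4, -17.4, -18.6, -12.5]
line [[0.694, 0.245], [0.491, -0.28], [0.468, -0.272], [0.669, 0.254]] mean [ 0.5805 -0.0134]
  len [0.563  0.0245 0.5635 0.0267] x-dir deg [-21.2, -17.4, -21.0, -18.8]
tw [[0.602, -0.028], [0.448, 0.016]] mean [ 0.5245 -0.0059]
clamp [[0.473, -0.265], [0.477, -0.237], [0.375, -0.223], [0.371, -0.248]] mean [ 0.424  -0.2432]
  len [0.0289 0.1027 0.0248 0.1032] x-dir deg [171.0, -7.4, 169.7, -9.8]
jar [[0.581, 0.213]] mean [0.5806 0.2127]
```

```bash
cat > plan.py <<'E'
from h import *
from scipy.spatial.transform import Rotation as Ro
YAW=np.radians(-18.5);n=np.array([np.cos(YAW),np.sin(YAW),0]);v=np.array([-n[1],n[0],0]);ez=np.array([0,0,1.])
O=np.array([.432,.0225,0])
def quat(th,yaw=YAW):
    n=np.array([np.cos(yaw),np.sin(yaw),0]);th=np.radians(th)
    b=np.sin(th)*n+np.cos(th)*ez;x=-np.cos(th)*n+np.sin(th)*ez;y=-b
    return Ro.from_matrix(np.c_[x,y,np.cross(x,y)]).as_quat()
def tcp(x,z,vv,th,tips):   # tip-centre at (x,z) in rail plane -> TCP
    t=np.radians(th);return O+n*(x+tips*np.sin(t))+v*vv+ez*(z+tips*np.cos(t))
def tipc(phi,th,h=.055,hw=.011,D=.120):  # tip centre touching far wall
    p=np.radians(phi);t=np.radians(th)
    c=np.array([D*np.cos(p)-h*np.sin(p),D*np.sin(p)+h*np.cos(p)])
    N=np.array([np.cos(p),np.sin(p)]);l=np.array([np.cos(t),-np.sin(t)])*hw
    return c+N*abs(l@N)
def theta(phi): return 15+40*min(1,phi/55)
E
python3 - <<'E'
from plan import *
from workcell import bot,kinematics,get_obs
o=get_obs();R=Ro.from_quat(o['orientation']).as_matrix();w=load('wrist0')
for y in(.004,.010,.017):
    P=[o['position']+R@[x,y,z] for z in(-.0425,.0425) for x in(-.011,.011)]
    print(y,proj(w,P).round(0).tolist())
print(o['gripper_width'])
for vv in(.1016,-.1056):
  for phi in range(0,61,10):
    th=theta(phi);c=tipc(phi,th);p=tcp(*c,vv,th,.01)
    j=kinematics.solve_ik(p,quat(th));print(vv,phi,c.round(3),p.round(3),None if j is None else np.round(j,2))
  for x in(-.02,.18):
    print('push',np.round(kinematics.solve_ik(tcp(x,.022,vv,-15,.01),quat(-15)),2))
E
python3 -c "
import cv2;f=cv2.imread('pics/wrist0.png');cv2.imwrite('pics/wcrop.png',cv2.resize(f[220:330,60:460],None,fx=2,fy=2))"
```

```text
0.004 [[161.0, 232.0], [165.0, 276.0], [351.0, 232.0], [347.0, 276.0]]
0.01 [[165.0, 227.0], [169.0, 269.0], [348.0, 227.0], [344.0, 269.0]]
0.017 [[169.0, 221.0], [172.0, 262.0], [344.0, 221.0], [340.0, 262.0]]
0.08524352977584708
0.1016 0 [0.131 0.055] [0.591 0.077 0.065] [0.07 0.64 1.65 0.11 1.1  1.9 ]
0.1016 10 [0.118 0.077] [0.58  0.08  0.086] [0.06 0.66 1.59 0.15 1.26 1.88]
0.1016 20 [0.101 0.095] [0.564 0.085 0.104] [0.05 0.69 1.54 0.18 1.41 1.87]
0.1016 30 [0.08 0.11] [0.546 0.092 0.118] [0.04 0.71 1.5  0.21 1.54 1.86]
0.1016 40 [0.057 0.12 ] [0.525 0.098 0.127] [0.03 0.75 1.48 0.25 1.65 1.85]
0.1016 50 [0.036 0.129] [0.506 0.105 0.135] [0.03 0.78 1.47 0.28 1.75 1.85]
0.1016 60 [0.015 0.135] [0.486 0.112 0.141] [0.03 0.79 1.49 0.3  1.78 1.85]
push [ 0.39  0.41  2.27 -0.59  0.31  2.84]
push [ 0.16  0.57  1.92 -0.29  0.44  2.3 ]
-0.1056 0 [0.131 0.055] [ 0.525 -0.12   0.065] [-0.24  0.58  1.77  0.02  1.05  1.64]
-0.1056 10 [0.118 0.077] [ 0.514 -0.116  0.086] [-0.24  0.6   1.7   0.03  1.22  1.63]
-0.1056 20 [0.101 0.095] [ 0.499 -0.111  0.104] [-0.25  0.63  1.65  0.04  1.38  1.63]
-0.1056 30 [0.08 0.11] [ 0.48  -0.105  0.118] [-0.25  0.66  1.62  0.04  1.51  1.63]
-0.1056 40 [0.057 0.12 ] [ 0.46  -0.098  0.127] [-0.25  0.69  1.6   0.05  1.62  1.63]
-0.1056 50 [0.036 0.129] [ 0.44  -0.092  0.135] [-0.25  0.73  1.58  0.06  1.72  1.63]
-0.1056 60 [0.015 0.135] [ 0.42  -0.085  0.141] [-0.25  0.74  1.61  0.06  1.76  1.62]
push [-0.15  0.33  2.46 -0.45  0.1   2.19]
push [-0.22  0.51  2.05 -0.08  0.32  1.75]
```

View pics/wcrop.png

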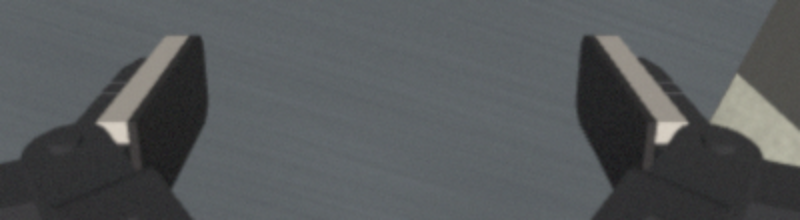

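```bash
cat > run.py <<'E'
from plan import *
from workcell import bot,hand,kinematics,get_obs,vision
TIPS=.004
def st(t=''):
    o=get_obs();print(t,round(o['time_s'],2),'p',np.round(o['position'],3),'F',np.round(o['wrist_force'],1))
def go(x,z,vv,th,vel=.15,yaw=YAW): bot.servo_line(tcp(x,z,vv,th,TIPS),quat(th,yaw),vel)
def tilt(a,b,vv,step,vel):
    for phi in np.linspace(a,b,int(round(abs(b-a)/step))+1)[1:]:
        th=theta(phi);c=tipc(phi,th);go(*c,vv,th,vel)
def snap(names,tag):
    for k in names:
        r=vision.read_camera(k);np.savez(k+tag,**r);cv2.imwrite(f'pics/{k}{tag}.png',r['frame'][:,:,::-1])
E
python3 - <<'E'
from run import *
vv=.1016
bot.reach(tcp(.175,.2,vv,15,TIPS),quat(15));st()
go(.168,.055,vv,15,.2);st('down')
c=tipc(0,15);go(*c,vv,15,.06);st('push')
tilt(0,30,vv,10,.06);st('30')
snap(['side'],'a')
E
```

```text
2.9 p [0.631 0.062 0.204] F [ 0.   0.2 -0.4]
down 3.77 p [0.625 0.065 0.06 ] F [0.1 0.9 1.2]
push 4.55 p [0.589 0.077 0.059] F [ 0.3 -0.4 -0.3]
30 6.24 p [0.544 0.092 0.113] F [ 7.  -3.4  8.1]
```

View pics/sidea.png

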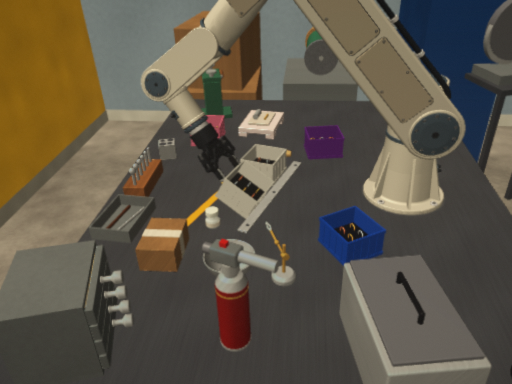

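The left crate (about px 255,185) is tipping about its rail edge, with the fingers on its far wall. I'll continue to 60°.

Run:
```python
from run import *
vv=.1016
tilt(30,60,vv,10,.06);st('60')
snap(['side','wrist'],'b')
```

```text
60 7.9 p [0.481 0.114 0.14 ] F [ 2.7 -0.1 15.8]
```

View pics/sideb.png

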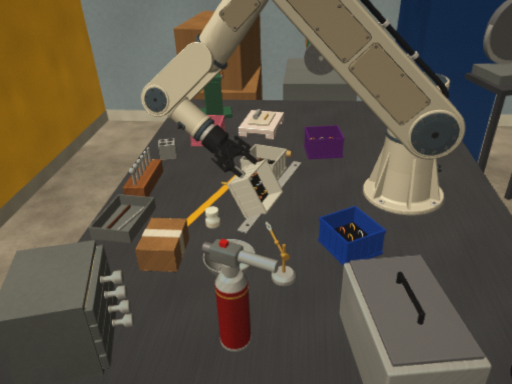

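View pics/wristb.png

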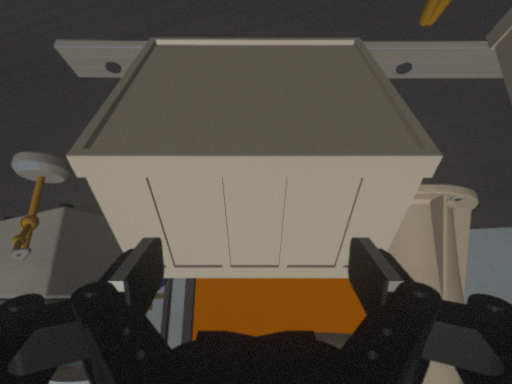

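The base is fully visible at wrist px (75-440, 40-155). It is plain white with no red, so the right crate should be the stamped one. I'll check the tilt while it is held.

```bash
cat > ang.py <<'E'
from plan import *
def ang(tag,px,vv):
    r=load('wrist'+tag);V=r['view'];R=V[:3,:3];c=-R.T@V[:3,3]
    for uv,s in zip(px,(1,-1)):
        p=cv2.undistortPoints(np.array(uv,float).reshape(1,1,2),r['intrinsics'],r['dist']).ravel()
        d=np.r_[p,1]@R;t=((vv+s*.065)-(c-O)@v)/(d@v);P=c+t*d-O
        x,z=P@n,P[2];print('edge x,z',round(x,4),round(z,4),'r',round(np.hypot(x,z),4),'deg',round(np.degrees(np.arctan2(z,x)),1))
E
python3 - <<'E'
from ang import *
ang('b',[(67,155),(440,158)],.1016)
from run import *
bot.dwell(1.2);st('held')
E
```

```text
edge x,z 0.0612 0.1085 r 0.1246 deg 60.6
edge x,z 0.058 0.1081 r 0.1227 deg 61.8
held 9.2 p [0.481 0.114 0.14 ] F [ 2.7 -1.3 16. ]
```

```bash
python3 - <<'E'
from run import *
vv=.1016
tilt(60,20,vv,10,.06);tilt(20,0,vv,5,.03);st('flat')
go(.155,.055,vv,15,.06);st('off')
go(.168,.17,vv,15,.2)
snap(['side','top'],'c')
vv=-.1056
bot.reach(tcp(.168,.16,vv,15,TIPS),quat(15))
go(.168,.055,vv,15,.2);st('down')
c=tipc(0,15);go(*c,vv,15,.06);st('push')
tilt(0,60,vv,10,.06);st('60')
snap(['side','wrist'],'d')
bot.dwell(1.2);st('held')
E
python3 -c "
import cv2;f=cv2.imread('pics/topc.png');cv2.imwrite('pics/topc2.png',cv2.resize(f[115:235,190:370],None,fx=4.4,fy=4.4))"
```

```text
flat 13.63 p [0.588 0.077 0.059] F [-0.2  0.2  0.1]
off 14.19 p [0.612 0.069 0.059] F [-0.5 -0.8 -0.6]
down 16.53 p [ 0.56  -0.131  0.059] F [ 0.6 -0.5  0.1]
push 17.31 p [ 0.523 -0.119  0.059] F [-0.1  0.3 -0.3]
60 20.61 p [ 0.415 -0.083  0.14 ] F [ 4.5 -0.6 20.7]
held 21.91 p [ 0.415 -0.083  0.14 ] F [ 3.5 -0.6 20.4]
```

View pics/wristd.png

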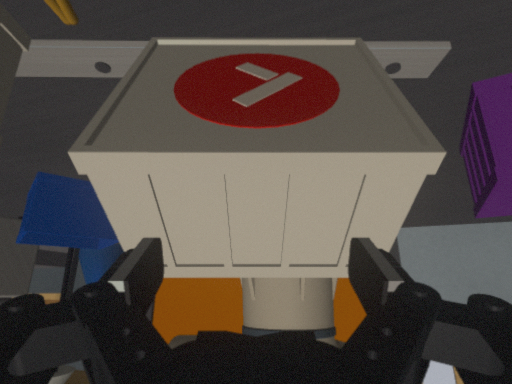

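View pics/sided.png

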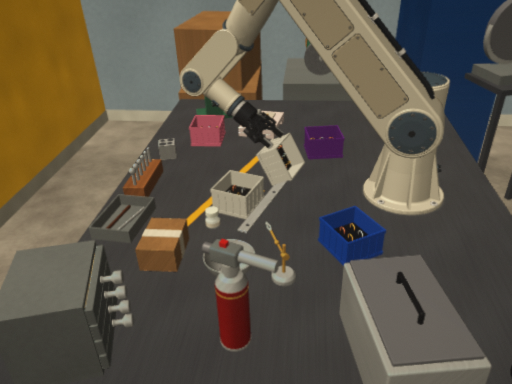

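View pics/topc2.png

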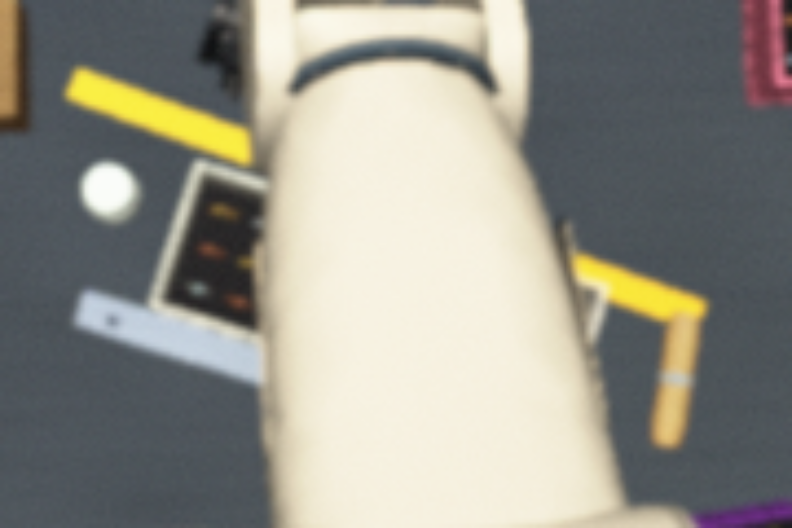

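The right crate's base shows a red disc with a white tick at wrist px (257,88), so it is the stamped one. I'll ease it down and clear the arm, then measure again.

Run:
```python
from ang import *
ang('d',[(68,152),(446,155)],-.1056)
from run import *
vv=-.1056
tilt(60,20,vv,10,.06);tilt(20,0,vv,5,.03);st('flat')
go(.155,.055,vv,15,.06)
go(.168,.17,vv,15,.2)
hand.move_gripper(.06)
bot.reach(tcp(-.06,.13,vv,-8,.01),quat(-8));st('near side')
print(get_obs()['joint_pos'])
snap(['side','top','wrist'],'e')
```

```text
edge x,z 0.0606 0.1074 r 0.1233 deg 60.6
edge x,z 0.0613 0.1089 r 0.1249 deg 60.6
flat 26.34 p [ 0.523 -0.119  0.059] F [ 0.1 -0.1 -1. ]
near side 28.93 p [ 0.343 -0.059  0.141] F [1.4 0.4 0.1]
[-0.15130008  0.00721906  2.37474003 -0.04088492  0.61966862  1.77394262]
```

View pics/tope.png

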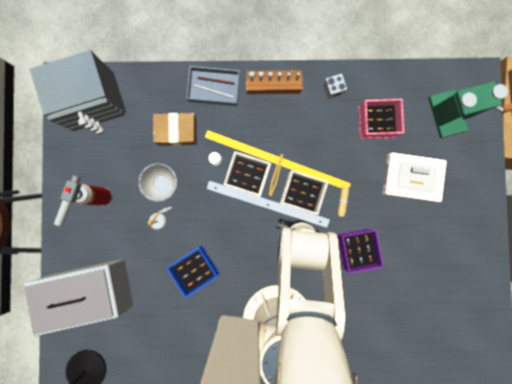

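View pics/wriste.png

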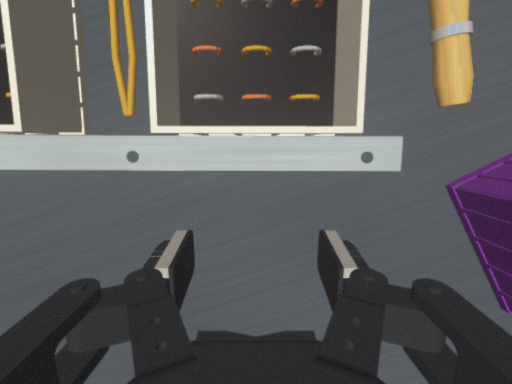

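Run:
```python
from run import *
vv=-.1056
YL=np.radians(-21.1);nl=np.array([np.cos(YL),np.sin(YL),0]);Lc=np.array([.5805,-.0134,0])
S=O+v*vv; s=.0275-(S-Lc)@nl; E=S+s*nl; print('travel',s,'end near mid',E)
T=.010;th=-8;t=np.radians(th)
def P(mid,yaw,z=.032):
    nn=np.array([np.cos(yaw),np.sin(yaw),0]); return mid-nn*(.011*np.cos(t))+nn*T*np.sin(t)+ez*(z+T*np.cos(t))
bot.servo_line(P(S-n*.03,YAW),quat(th),.15);st('low')
bot.servo_line(P(S+n*.004,YAW),quat(th),.05);st('contact?')
M=S+(s-.03)*nl
bot.servo_line(P(M,YL),quat(th,YL),.07);st('M')
snap(['top','wrist'],'f')
```

```text
travel 0.1741771537866458 end near mid [ 0.56099182 -0.1403462   0.        ]
low 29.89 p [ 0.359 -0.064  0.042] F [-0.   0.9  0.5]
contact? 30.73 p [ 0.39  -0.075  0.042] F [-3.9  0.8  1. ]
M 32.88 p [ 0.521 -0.125  0.042] F [-1.6  1.1 -0.7]
```

View pics/wristf.png

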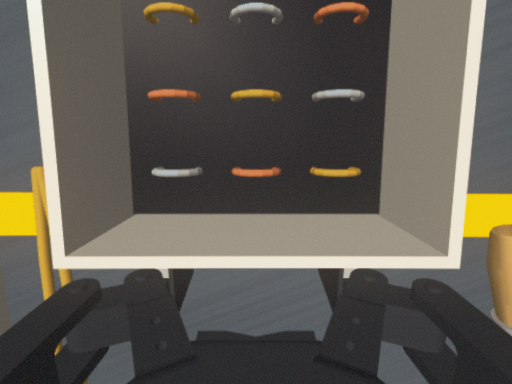

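View pics/topf.png

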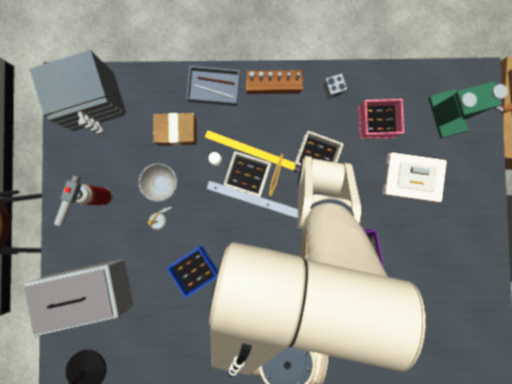

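The crate is square to the yellow line and centred on the fingers, and the tweezers and clamp are clear. I'll push the last 30 mm, then back off and check.

Run:
```python
from run import *
vv=-.1056
YL=np.radians(-21.1);nl=np.array([np.cos(YL),np.sin(YL),0]);Lc=np.array([.5805,-.0134,0])
S=O+v*vv; s=.0275-(S-Lc)@nl; E=S+s*nl
T=.010;th=-8;t=np.radians(th)
def P(mid,z=.032): return mid-nl*(.011*np.cos(t))+nl*T*np.sin(t)+ez*(z+T*np.cos(t))
q=quat(th,YL)
bot.servo_line(P(E),q,.05);st('E')
bot.servo_line(P(E-nl*.04),q,.1)
bot.servo_line(P(E-nl*.07,.15),q,.2)
bot.reach(P(E-nl*.25,.2),q);st('clear')
snap(['side','top'],'g')
r=load('topg')
cv2.imwrite('pics/topg2.png',cv2.resize(r['frame'][105:225,190:370][:,:,::-1],None,fx=4.4,fy=4.4,interpolation=cv2.INTER_CUBIC))
```

```text
E 33.73 p [ 0.55  -0.136  0.042] F [-0.   0.5 -0.2]
clear 35.81 p [ 0.318 -0.046  0.21 ] F [-0.2  0.7  0.4]
```

View pics/topg2.png

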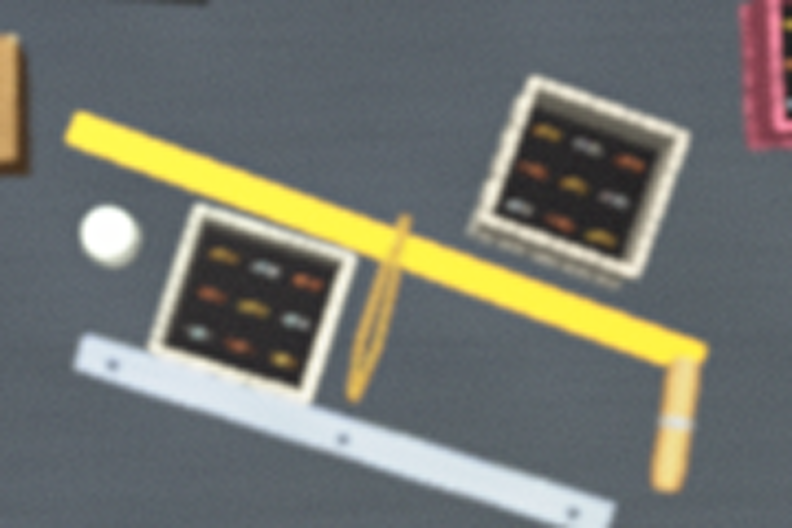

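View pics/sideg.png

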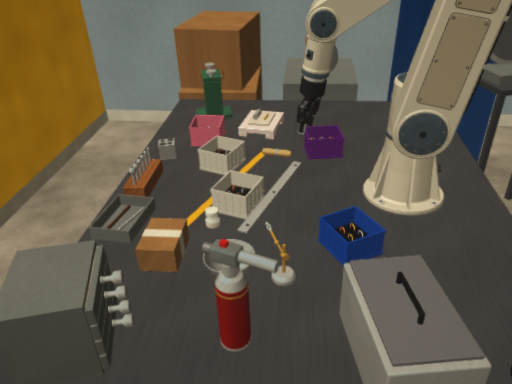

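Run:
```python
from plan import *
r=load('topg');T=lambda L:(np.array(L,float)+.5)/4.4-.5+[190,105]
YL=np.radians(-21.1);nl=np.array([np.cos(YL),np.sin(YL)]);Lc=np.array([.5805,-.0134])
P=ray(r,T([(534,77),(689,134),(638,277),(480,218)]),.08)[:,:2]
print(P.round(3).tolist(),'dist to line far edge',((P-Lc)@nl-.0125).round(4),'L',np.linalg.norm(np.roll(P,-1,0)-P,axis=1).round(3))
P=ray(r,T([(472,230),(615,283)]),0.0)[:,:2];print('base near',((P-Lc)@nl-.0125).round(4))
d=cv2.absdiff(load('top0')['frame'],r['frame']).max(2);m=(d>40).astype(np.uint8)
k,l,s,c=cv2.connectedComponentsWithStats(m);print([tuple(map(int,x)) for x in s[1:] if x[4]>8])
```

```text
[[0.699, -0.126], [0.651, -0.247], [0.539, -0.204], [0.587, -0.081]] dist to line far edge [0.1381 0.1379 0.0172 0.0179] L [0.13  0.121 0.133 0.12 ]
base near [0.0215 0.0211]
[(297, 122, 50, 46, 1289), (234, 149, 38, 16, 206), (238, 159, 6, 5, 21), (248, 162, 6, 6, 21), (257, 165, 7, 5, 21), (236, 168, 6, 5, 18), (280, 168, 50, 47, 1375), (245, 171, 6, 6, 21), (224, 175, 3, 7, 11), (254, 174, 6, 6, 21), (233, 177, 5, 3, 10), (223, 176, 41, 21, 198), (242, 180, 6, 3, 10), (252, 183, 6, 3, 10), (204, 227, 308, 157, 23381), (274, 235, 4, 3, 9), (466, 264, 46, 30, 662), (260, 286, 10, 5, 20), (273, 304, 2, 8, 12), (401, 314, 10, 5, 36), (309, 324, 3, 5, 10), (268, 339, 5, 6, 18)]
```

```bash
python3 -c "
from workcell import hand_in,get_obs
print(get_obs()['time_s'],get_obs()['wrist_force']);hand_in()"
```

```text
35.9083 [0.72330564 0.31545903 0.10457439]
the job is handed in; nothing more can be done
```

The stamped crate was the right-hand one. It now stands flat and square, wholly past the yellow line, and the job was handed in at 35.9 s.

- **Left crate:** I tipped it to about 61°, held it for over 1 s and eased it down flat. The wrist camera showed a plain base with no red.
- **Right crate:** I tipped it the same way to about 60.6°. The wrist camera showed the red disc with the white tick.
- **Push:** I pushed the right crate across the line with two fingers. In the final top view its near side is about 17–18 mm past the far edge of the tape by the rim corners, and about 21 mm by the base edge. Both near corners agree to within 1 mm, so it is square to the line.
- **Everything else:** The plain crate is still flat at the rail. A before/after comparison of the top view shows changes only at the two crates and where the arm itself is or was; the arm hides part of the bench in both pictures. The purple crate, in that part, looks unmoved in the side view.

No check failed. The highest wrist force I read was about 21 N.

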